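# Hold the transducer arm off the concrete cube

### The job

One station of the test bed holds the concrete cube and the other the calibration bar. At the station with the concrete cube, push the sprung transducer arm back, away from the cube, until it has gone right past its ratchet click, and finish while holding it there: the click does not lock, so your program ends with the gripper still on the arm (its upright post is there for this) keeping the spring compressed. Leave the other arm, the specimens and everything else as they are.

Things in the scene. Friction and masses are not known exactly. Their poses are not given: they have to be found in the camera images.
- test_bed: Aluminium plate 260 x 500 x 12 mm, fixed on the bench, with two mirrored test stations. Origin: centre of its underside; x points to the far side, y to the left station ('left' is +y), z up. At each station a specimen stands in a low-railed nest on the robot's side; behind it (+x) lies a sprung swing arm, its black transducer 3 to 6 mm from the specimen.
- cube: The concrete cube, 100 mm sides, rough grey, about 2.3 kg, loose, standing in one of the two nests (which one changes). Origin: centre of its underside, 12 mm above the bench; its top is 112 mm above the bench.
- cal_bar: The calibration bar, loose: a plain aluminium cylinder, 50 mm diameter and 100 mm long, lying along the plate's x on a grey stand 90 mm wide, standing in the other nest. Origin: centre of the stand's underside; 75 mm tall.
- left_nest (a point): Centre of the floor of the left nest, on the plate's top, 12 mm above the bench; a specimen standing here is within 10 mm of it.
- left_pivot (a point): Point on the vertical pivot axis of the left arm, at the arm's mid height (62 mm above the bench); pivot pin and its cap reach 102 mm above the bench.
- left_arm (a joint): Angle (rad) of the left swing arm: 0 forward at rest, along the plate's +y; grows to 0.62 (stop) as it is pushed to the far side (clockwise from above). Its spring pushes forward with 5 N at the post at 0, 9 N at 0.5. A tooth on its tip rides over the pawl from 0.30 to 0.42 (up to 5 N more): the click; above 0.42 it is past. The click does not lock: let go, it springs forward.
- left_lever: The left swing arm itself with its steel block, black transducer (50 mm diameter) and upright post; 15 to 30 mm thick, 37 to 87 mm above the bench apart from the post. Origin: on the pivot axis, 62 mm above the bench; turns with the arm; at rest its axes are the plate's and the arm runs 160 mm along +y.
- left_post_top (a point): Centre of the top of the left arm's upright post: plain round steel, 18 mm diameter, 101 mm tall, its foot 84 mm and its top 185 mm above the bench, 120 mm from the pivot axis horizontally; moves with the arm.
- left_pawl (a joint): Travel (m) of the sprung brass pawl slider beyond the tip of the left arm: 0 = out; the tooth presses it back by about 0.004 as it rides past, then it snaps out to 0 again.
- right_nest (a point): Centre of the floor of the right nest, on the plate's top, 12 mm above the bench; a specimen standing here is within 10 mm of it.
- right_pivot (a point): Point on the vertical pivot axis of the right arm, at the arm's mid height (62 mm above the bench); pivot pin and its cap reach 102 mm above the bench.
- right_arm (a joint): Angle (rad) of the right swing arm: 0 forward at rest, along the plate's -y; grows to 0.62 (stop) as it is pushed to the far side (anticlockwise from above). Its spring pushes forward with 5 N at the post at 0, 9 N at 0.5. A tooth on its tip rides over the pawl from 0.30 to 0.42 (up to 5 N more): the click; above 0.42 it is past. The click does not lock: let go, it springs forward.
- right_lever: The right swing arm itself with its steel block, black transducer (50 mm diameter) and upright post; 15 to 30 mm thick, 37 to 87 mm above the bench apart from the post. Origin: on the pivot axis, 62 mm above the bench; turns with the arm; at rest its axes are the plate's and the arm runs 160 mm along -y.
- right_post_top (a point): Centre of the top of the right arm's upright post: plain round steel, 18 mm diameter, 101 mm tall, its foot 84 mm and its top 185 mm above the bench, 120 mm from the pivot axis horizontally; moves with the arm.
- right_pawl (a joint): Travel (m) of the sprung brass pawl slider beyond the tip of the right arm: 0 = out; the tooth presses it back by about 0.004 as it rides past, then it snaps out to 0 again.
- jar: Couplant jar, 48 mm diameter, 55 mm tall, loose on the plate between the two nests. Origin: centre of its underside.
- puck: Spare transducer, black cylinder 50 mm diameter, 45 mm tall with a brass plug on top, loose on the plate between the nests. Origin: centre of its underside.
- brush: Brush 200 mm long lying on the bench beyond the plate. Origin: centre of its underside.
- spanner: Steel spanner 180 mm long lying on the bench beyond the plate. Origin: centre of its underside.
- core: Concrete core, 75 mm diameter, 150 mm tall, standing on the bench to the left of the plate. Origin: centre of its underside.
Not all that is in view belongs to the job. Leave any orange or red look-alike of the cube alone.

How it is judged:
At the end, for the whole second after the job is handed in: At the station whose nest holds the cube (within 30 mm of its centre) the arm is past 0.42 rad, at rest (under 0.1 rad/s), its pawl out again (under 1.5 mm), the fingers bearing on that arm (any part) with over 3 N; the other arm is forward (under 0.05 rad) (((horizontal distance between cube and left_nest below 0.03 m and value of joint left_arm above 0.42 rad and value of joint left_pawl below 0.0015 m and velocity of joint left_arm between -0.1 and 0.1 rad/s and contact force between the fingers and left_lever above 3 N and value of joint right_arm below 0.05 rad) or (horizontal distance between cube and right_nest below 0.03 m and value of joint right_arm above 0.42 rad and value of joint right_pawl below 0.0015 m and velocity of joint right_arm between -0.1 and 0.1 rad/s and contact force between the fingers and right_lever above 3 N and value of joint left_arm below 0.05 rad))); the arm keeps its last pose, push and grip.
It fails at once if the right arm is pushed although the cube stands at the left station (horizontal distance between cube and left_nest below 0.05 m and value of joint right_arm above 0.12 rad).
It fails at once if the left arm is pushed although the cube stands at the right station (horizontal distance between cube and right_nest below 0.05 m and value of joint left_arm above 0.12 rad).
It fails at once if the cube is shifted by more than 15 mm or tipped (distance of cube from where it was at the start of the episode above 0.015 m or angle between cube's own z axis and vertical above 0.2 rad).
It fails at once if the cal_bar is shifted by more than 15 mm or tipped (distance of cal_bar from where it was at the start of the episode above 0.015 m or angle between cal_bar's own z axis and vertical above 0.2 rad).
It fails at once if the jar, spare transducer, brush, spanner or core is shifted by more than 30 mm (distance of any of jar, puck, brush, spanner, core from where it was at the start of the episode above 0.03 m).
It also fails if it takes over 32 s, if anything falls off the work surface, if the arm or the gripper's body presses on something with over 40 N, if the wrist force passes 120 N, or if a joint passes its speed limit or range.

### The arm

A 7-joint arm with a two-finger parallel gripper is mounted at the origin on the work surface. World frame = base frame: x ahead of the robot, y to its left, z up, the work surface at z = 0. Lengths are in m, angles in rad, forces in N, time in s.
With the tool pointing down it reaches from about 0.425 to 0.825 m from the base axis. Payload 3.6 kg.
Tool frame: the origin (TCP) lies on the centre line of the jaws, within the pads' length; the fingertips stand 25 mm ahead of it and the grasp point (between the pads) lies 6 mm ahead of it; z points along the fingers, y is the line along which they close (so a half turn about z gives the same grasp; the last joint's range is limited). The gripper opens to 93 mm and grips with 3 to 60 N. Pads are 15 mm wide; open, the fingers measure 128 mm over their backs; the gripper's body (75 mm by 188 mm) begins 65 mm behind the grasp point.
Start: joints at [-1.363, 0.615, -0.013, 1.423, 0.008, 1.103, -0.04], TCP at [0.151, 0.632, 0.244] pointing down, gripper open.
Joint ranges: [-3.12, 3.12], [-0.3, 2.06], [-1.34, 1.32], [0.26, 2.42], [-1.36, 4.5], [0.01, 1.98], [-2.84, 2.84]. Speed limits (rad/s): [2.79, 2.79, 3.14, 3.14, 3.14, 3.14, 3.14].

### API

Orientations are given as [roll, pitch, yaw] about the fixed x, y, z axes, in that order (R = Rz(yaw) Ry(pitch) Rx(roll)).
In Python, from cell import r gives the robot as it stands.
- The arm moves only by the shell command python3 -m creep 'ROWS' [FORCE]. ROWS is JSON, a list of rows, each a list of 7 numbers: the turn, a rotation vector about the tool's x, y, z in rad, then the shift along the tool's x, y, z in m, then the gripper command: -1 is fully open, 1 is shut, values between are in proportion. In form: [[rx, ry, rz, tx, ty, tz, grip], ...]. A call has 1 to 12 rows; each row shifts and turns the commanded pose from where the row before left it, along the tool's axes as they then stand; what a row does not reach is not made up. A row lasts 1/12 s, in which the tool goes at most 41.7 mm and 7.16 degrees, less where a joint would pass 70% of its speed; a pose out of reach is approached as far as the arm can. A call with a gripper value outside its range is refused whole. The fingers move at their own pace and stop on an object; FORCE is the grip in N (left out, the last holds). Time passes only in rows, so rows that do not move let the fingers close. It gives the time, the measured TCP pose, the force, the opening and the grip force at its end, in the units of the state.
- r.observe(): the state, without advancing time (a new reading comes with each control period).
- r.camera(name): name is "side" or "top"; returns the picture (480x640x3 uint8, blue, green, red); there is no depth.
- r.camera_model(name): a dict with "fx", "fy", "cx", "cy" (pixels), "T" (4x4, takes a point from camera to world coordinates). Camera axes: x right, y up, looking along -z (the intrinsics and any distortion apply to the point x, -y, -z); pixel columns grow to the right and rows downward; lengths in m; the calibration is good to about 2 mm. A picture is of the moment at which its call begins. camera_model takes no time and is no camera call.
- r.close_job(): hands the job in; it is judged then, once.
The state is a dict: "time": time; "joint_pos": joint angles; "joint_vel": joint speeds; "joint_efforts": joint torques, N m; "position": TCP position; "ee_rot": TCP orientation; "force": force on the tool from outside, world axes, zero at the start; "wrist_torque": the same for the moment, N m; "grip_width": opening from 0.0 (shut) to 1.0 (fully open); "grip_force": force on a finger pad.
Only numpy, scipy, OpenCV 4.12 (cv2) and the standard library are available. Lean on these libraries where they do the work, as an engineer would, in place of code of your own. Each camera call takes 0.05 s, during which the arm holds its last target. There are 200 camera calls.

## Working session

There is one attempt and no reset: what is moved stays moved. The work goes in short steps, Python scripts to look and compute and a shell command to move; the robot and the scene stay as the last step left them, time stands still between calls to the robot, and variables do not carry over. Pictures are saved under pics/ and viewed, at most 10 in all, crops included, and the job is handed in when it is done.

```bash
mkdir -p pics; python3 - <<'E'
from cell import r
import cv2,numpy as np
for n in("side","top"):
    cv2.imwrite(f"pics/{n}0.png",r.camera(n)); m=r.camera_model(n); print(n,{k:(np.round(v,3).tolist() if k=='T' else v) for k,v in m.items()})
o=r.observe();print(o['time'],o['position'],o['ee_rot'],o['grip_width'])
E
```

```text
side {'fx': 453.2692698353395, 'fy': 453.2692698353395, 'cx': 318.86917856236494, 'cy': 229.91167237247464, 'T': [[0.679, 0.548, -0.488, -0.063], [-0.734, 0.506, -0.454, -0.454], [-0.002, 0.666, 0.746, 1.022], [0.0, 0.0, 0.0, 1.0]]}
top {'fx': 442.25734271173235, 'fy': 442.25734271173235, 'cx': 315.83516065354337, 'cy': 238.1060846748505, 'T': [[-0.022, 0.983, -0.183, 0.336], [-1.0, -0.022, 0.0, 0.112], [-0.004, 0.183, 0.983, 1.188], [0.0, 0.0, 0.0, 1.0]]}
0.1 [0.15043791 0.63168434 0.24260624] [-3.13929633e+00  6.18012556e-05  2.90785731e+00] 1.0012820355368874
```

View pics/top0.png

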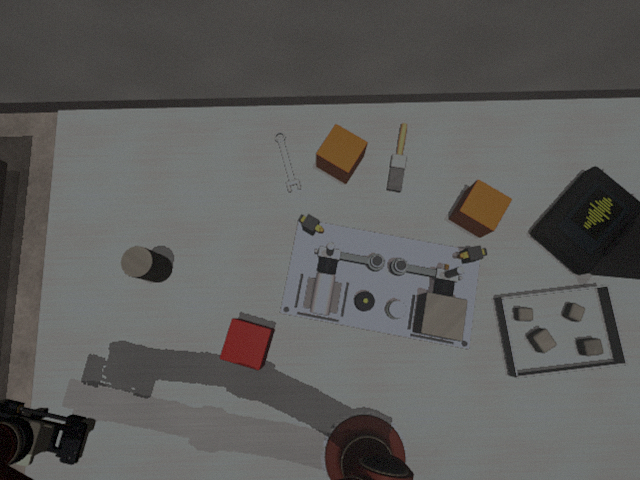

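View pics/side0.png

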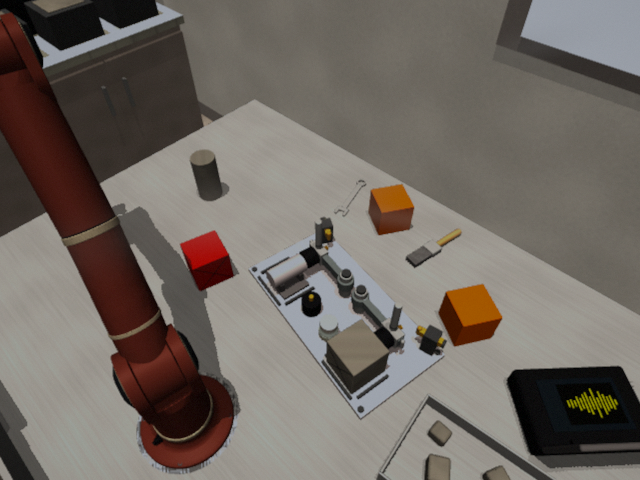

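The top view shows the plate with the grey cube at its right station (440,315) and the bar at the left (322,295). Look-alikes, not to be touched, are the red cube (246,343) and the orange cubes (341,153) and (480,208). The posts that could be confused are the right one, near (452,271), and the left one, near (330,248). I want the right one, and I'll check it in a close crop.

```bash
python3 - <<'E'
import cv2,numpy as np
t=cv2.imread("pics/top0.png")[215:350,280:490]; s=cv2.imread("pics/side0.png")[255:405,310:460]
t=cv2.resize(t,None,fx=3.8,fy=3.8,interpolation=cv2.INTER_CUBIC); s=cv2.resize(s,None,fx=4,fy=4,interpolation=cv2.INTER_CUBIC)
cv2.imwrite("pics/t1.png",cv2.convertScaleAbs(t,alpha=1.5));cv2.imwrite("pics/s1.png",cv2.convertScaleAbs(s,alpha=1.3))
E
```

```text
(no output)
```

View pics/t1.png

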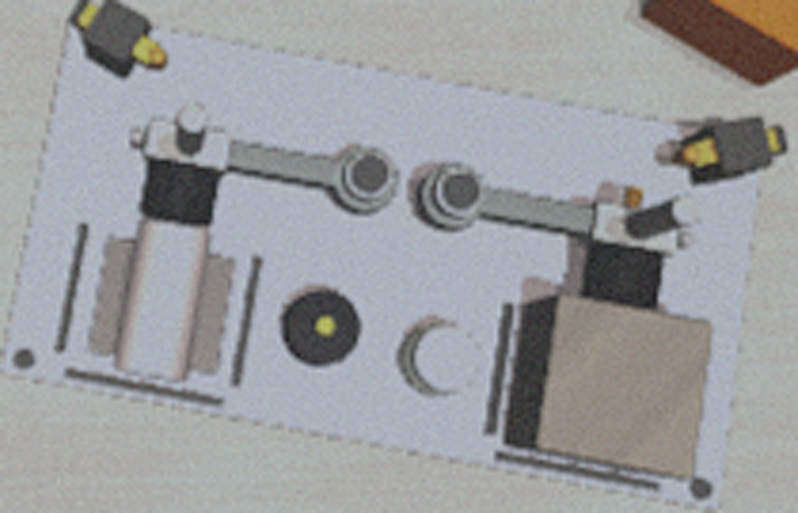

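View pics/s1.png

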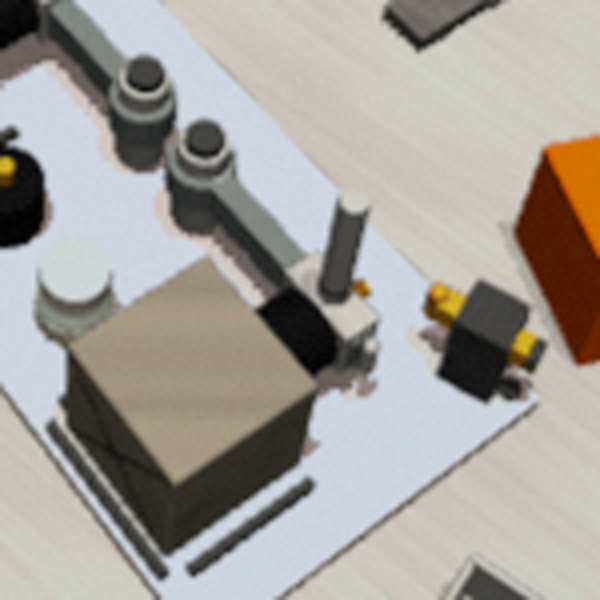

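The crops confirm the choice. The cube is at the right station, with the right post's top at crop (685,207) in the top view and (354,202) in the side view. The pivot cap is at crop (458,187).

```bash
cat > h.py <<'E'
from cell import r
import numpy as np
def px(n,u,v,z):
    m=r.camera_model(n);T=np.array(m['T']);d=T[:3,:3]@[(u-m['cx'])/m['fx'],-(v-m['cy'])/m['fy'],-1]
    return T[:3,3]+d*(z-T[2,3])/d[2]
T=lambda u,v,z:px('top',280+u/3.8,215+v/3.8,z)
S=lambda u,v,z:px('side',310+u/4,255+v/4,z)
E
python3 - <<'E'
from h import *
np.set_printoptions(precision=4,suppress=True)
print('post',T(685,207,.185),S(354,202,.185)); print('piv',T(460,187,.102),S(206,138,.102))
print('lpost',T(191,117,.185)); print('lpiv',T(370,174,.102))
c=[T(*p,.012) for p in((5,372),(718,508),(765,140),(75,25))]; print(np.array(c))
print('cube',[T(u,v,.112)[:2] for u,v in((560,293),(712,320),(692,477),(537,446))])
print('pawl R', T(745,148,.06))
o=r.observe();print(o['position'],o['ee_rot'])
E
```

```text
post [ 0.4428 -0.2149  0.185 ] [ 0.4406 -0.2193  0.185 ]
piv [ 0.4679 -0.0971  0.102 ] [ 0.4665 -0.1029  0.102 ]
lpost [0.5041 0.079  0.185 ]
lpiv [ 0.4777 -0.0391  0.102 ]
[[ 0.3576  0.2067  0.012 ]
 [ 0.2558 -0.2769  0.012 ]
 [ 0.5073 -0.3316  0.012 ]
 [ 0.6018  0.1546  0.012 ]]
cube [array([ 0.3975, -0.1548]), array([ 0.3783, -0.2499]), array([ 0.2817, -0.2292]), array([ 0.3027, -0.1339])]
pawl R [ 0.4952 -0.2995  0.06  ]
[0.1504 0.6317 0.2426] [-3.1393  0.0001  2.9079]
```

```bash
python3 -m creep '[[0,0,0.03,-0.02,0,-0.005,-1],[0,0,0.06,-0.039,0,-0.005,-1],[0,0,0.06,-0.039,0,-0.005,-1],[0,0,0.06,-0.039,0,-0.005,-1],[0,0,0.06,-0.039,0,0,-1],[0,0,0.06,-0.039,0,0,-1],[0,0,0.06,-0.039,0,0,-1],[0,0,0.06,-0.039,0,0,-1],[0,0,0.06,-0.039,0,0,-1],[0,0,0.06,-0.039,0,0,-1],[0,0,0.06,-0.039,0,0,-1],[0,0,0.06,-0.039,0,0,-1]]' 40
```

```text
time: 1.1
position: [0.5272, 0.4011, 0.2629]
ee_rot: [-3.141, -0.0, 2.215]
force: [-0.1, -0.1, -0.5]
grip_width: 1.003
grip_force: 0.0
```

```bash
python3 -m creep '[[0,0,0.0537,-0.036,-0.017,0,-1],[0,0,0.0537,-0.036,-0.017,0,-1],[0,0,0.0537,-0.036,-0.017,0,-1],[0,0,0.0537,-0.036,-0.017,0,-1],[0,0,0.0537,-0.036,-0.017,0,-1],[0,0,0.0537,-0.036,-0.017,0,-1],[0,0,0.0537,-0.036,-0.017,0,-1],[0,0,0.0537,-0.036,-0.017,0,-1],[0,0,0.0537,-0.036,-0.017,0,-1],[0,0,0.0537,-0.036,-0.017,0,-1],[0,0,0.0537,-0.036,-0.017,0,-1],[0,0,0.0537,-0.036,-0.017,0,-1]]'
```

```text
time: 2.1
position: [0.4833, -0.067, 0.2634]
ee_rot: [-3.141, 0.0, 1.571]
force: [0.1, 0.1, 1.0]
grip_width: 0.998
grip_force: 0.0
```

```bash
python3 -m creep '[[0,0,0,-0.03,-0.008,0,-1],[0,0,0,-0.03,-0.008,0,-1],[0,0,0,-0.03,-0.008,0,-1],[0,0,0,-0.03,-0.008,0,-1],[0,0,0,-0.02,-0.006,0,-1],[0,0,0,-0.01,-0.004,0,-1],[0,0,0,0,0,0,-1],[0,0,0,0,0,0,-1],[0,0,0,0,0,0,-1]]'; python3 - <<'E'
from cell import r
import cv2
a=r.camera("side")[200:400,300:500];b=r.camera("top")[190:340,380:580]
cv2.imwrite("pics/s2.png",cv2.resize(a,None,fx=3,fy=3)[:600]);cv2.imwrite("pics/t2.png",cv2.resize(b,None,fx=4,fy=4))
print(r.observe()['position'])
E
```

```text
time: 2.85
position: [0.4433, -0.2132, 0.2633]
ee_rot: [-3.141, -0.002, 1.577]
force: [0.4, 0.5, 0.1]
grip_width: 0.998
grip_force: 0.0
[ 0.44335363 -0.21326512  0.26344401]
```

View pics/s2.png

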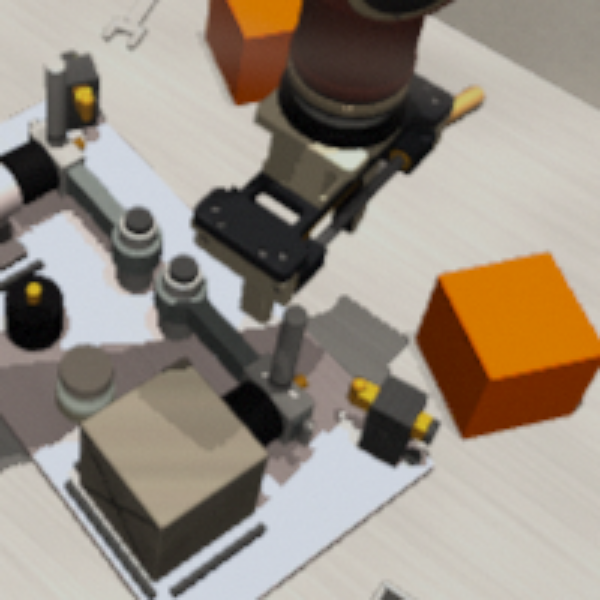

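The side crop shows the open gripper above the right post, whose top is at (296,315), with the near finger at (258,300) on the robot side. Descending around the post.

```bash
python3 -m creep '[[0,0,0,-0.003,0,0.01,-1],[0,0,0,0,0,0.02,-1],[0,0,0,0,0,0.02,-1],[0,0,0,0,0,0.02,-1],[0,0,0,0,0,0.02,-1],[0,0,0,0,0,0.012,-1],[0,0,0,0,0,0.005,-1],[0,0,0,0,0,0,-1],[0,0,0,0,0,0,-1]]'; python3 - <<'E'
from cell import r
import cv2
a=r.camera("side")[240:390,320:520]
cv2.imwrite("pics/s3.png",cv2.resize(a,None,fx=4,fy=4))
E
```

```text
time: 3.7
position: [0.4428, -0.2182, 0.1567]
ee_rot: [-3.142, 0.0, 1.574]
force: [-0.0, 0.2, 0.3]
grip_width: 1.0
grip_force: 0.0
```

View pics/s3.png

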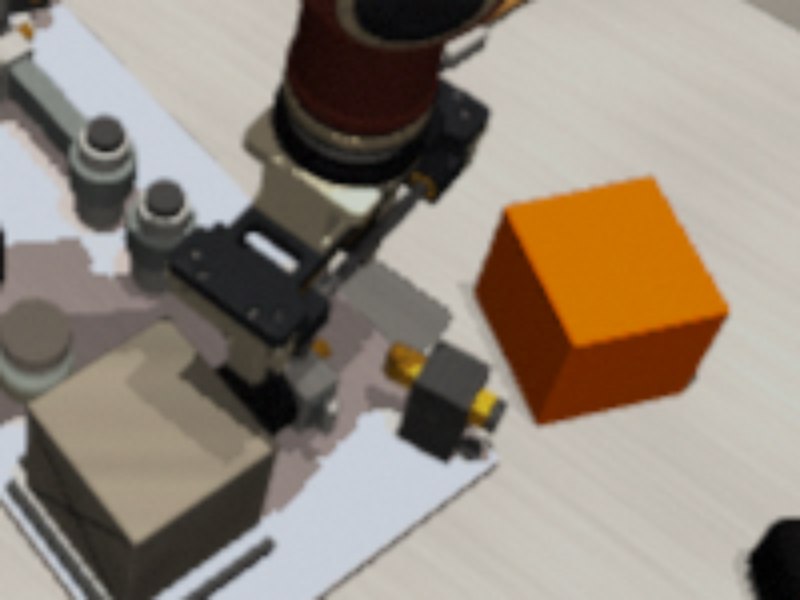

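The gripper is down around the post with no contact force, near finger at (250,350), clear of the cube. Closing.

```bash
python3 -m creep '[[0,0,0,0,0,0,1],[0,0,0,0,0,0,1],[0,0,0,0,0,0,1],[0,0,0,0,0,0,1],[0,0,0,0,0,0,1],[0,0,0,0,0,0,1],[0,0,0,0,0,0,1],[0,0,0,0,0,0,1],[0,0,0,0,0,0,1],[0,0,0,0,0,0,1]]' 30
```

```text
time: 4.58
position: [0.4426, -0.2183, 0.1567]
ee_rot: [-3.142, 0.0, 1.573]
force: [-0.1, -0.0, -0.1]
grip_width: 0.328
grip_force: 0.0
```

```bash
python3 -m creep '[[0,0,0,0,0,0,1],[0,0,0,0,0,0,1],[0,0,0,0,0,0,1],[0,0,0,0,0,0,1],[0,0,0,0,0,0,1],[0,0,0,0,0,0,1]]' 30
```

```text
time: 5.08
position: [0.4428, -0.2183, 0.1567]
ee_rot: [3.141, 0.0, 1.574]
force: [1.6, -0.3, -1.4]
grip_width: 0.19
grip_force: 30.0
```

Post gripped (17.7 mm). Pushing it along its arc.

```bash
python3 -m creep '[[0,0,0,-0.001,0.004,0,1],[0,0,0,-0.001,0.005,0,1],[0,0,0,-0.0005,0.005,0,1],[0,0,0,-0.0005,0.005,0,1],[0,0,0,0,0.005,0,1],[0,0,0,0,0.005,0,1]]' 40; python3 -m creep '[[0,0,0,0,0.005,0,1],[0,0,0,0.0005,0.006,0,1],[0,0,0,0.0005,0.006,0,1],[0,0,0,0.001,0.006,0,1],[0,0,0,0.001,0.005,0,1],[0,0,0,0.0015,0.004,0,1],[0,0,0,0,0,0,1],[0,0,0,0,0,0,1],[0,0,0,0,0,0,1]]' 40
python3 - <<'E'
from h import *
import cv2
p=r.observe()['position'];print(p)
v=p[:2]-np.array([.467,-.101]);v0=np.array([.4428,-.218])-np.array([.467,-.101])
print(np.arctan2(v[1],v[0])-np.arctan2(v0[1],v0[0]),np.hypot(*v))
cv2.imwrite("pics/t4.png",cv2.resize(r.camera("top")[200:350,300:500],None,fx=4,fy=4));cv2.imwrite("pics/s4.png",cv2.resize(r.camera("side")[230:380,300:500],None,fx=4,fy=4))
E
```

```text
time: 5.58
position: [0.4676, -0.2227, 0.1566]
ee_rot: [-3.134, 0.0, 1.572]
force: [-9.4, -2.4, 4.0]
grip_width: 0.191
grip_force: 40.0
time: 6.33
position: [0.4991, -0.221, 0.1566]
ee_rot: [-3.135, 0.004, 1.569]
force: [-8.1, -5.8, 1.8]
grip_width: 0.189
grip_force: 40.0
[ 0.49913613 -0.22095289  0.15659877]
0.4657207873874716 0.12418304011421959
```

View pics/s4.png

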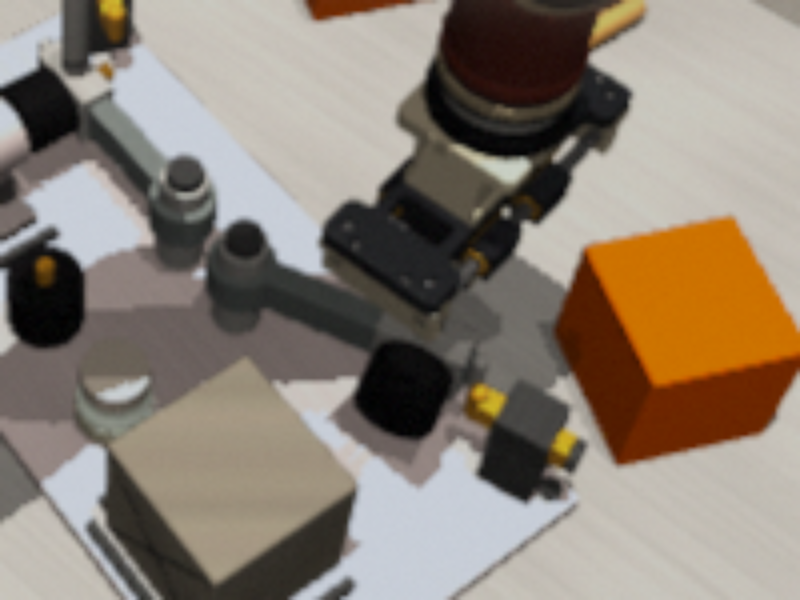

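View pics/t4.png

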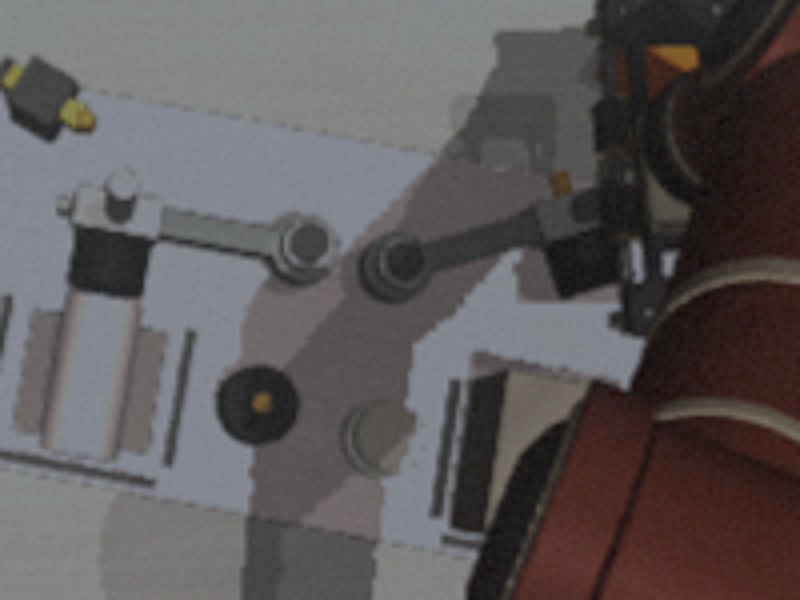

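The crops show the arm swung back, tip past the brass pawl at (485,405) in the side view, cube and bar untouched. I estimate about 0.47 rad, so I'll go a little further for margin.

```bash
python3 -m creep '[[0,0,0,0.0005,0.003,0,1],[0,0,0,0.0005,0.003,0,1],[0,0,0,0,0,0,1],[0,0,0,0,0,0,1],[0,0,0,0,0,0,1],[0,0,0,0,0,0,1],[0,0,0,0,0,0,1],[0,0,0,0,0,0,1]]' 40
python3 - <<'E'
from h import *
import cv2
p=r.observe()['position']
v=p[:2]-np.array([.467,-.101]);v0=np.array([.4428,-.218])-np.array([.467,-.101])
print(np.arctan2(v[1],v[0])-np.arctan2(v0[1],v0[0]),np.hypot(*v))
cv2.imwrite("pics/s5.png",cv2.resize(r.camera("side")[280:370,370:490],None,fx=6,fy=6,interpolation=2))
E
```

```text
time: 7.1
position: [0.5048, -0.2197, 0.1566]
ee_rot: [-3.134, 0.004, 1.569]
force: [-8.6, -4.5, 3.0]
grip_width: 0.191
grip_force: 40.0
0.5125006805847685 0.12460106557906447
```

View pics/s5.png

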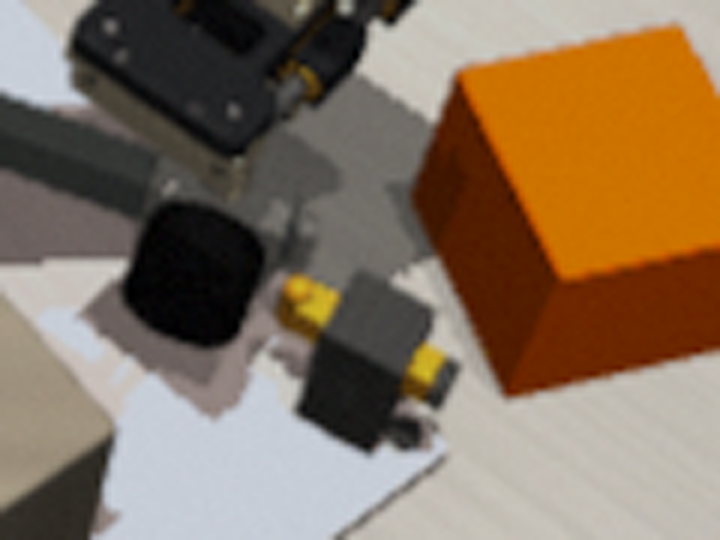

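The tooth at (290,230) is clearly past the pawl at (305,300), and the pawl is out. The arm is at about 0.51 rad, held against roughly 9 N of spring.

```bash
python3 -c "
from cell import r
print(r.close_job())"
```

```text
the job is handed in; nothing more can be done
None
```

I handed the job in with the gripper holding the right station's arm (the cube's side) at about 0.51 rad by my estimate, past its click with the pawl out again and about 9 N of spring force on the gripper; nothing else moved in the last pictures, and the judge returned no verdict.

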